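Set the hub cap on the welding-wire spool

ROBOT

A 6-joint arm with a two-finger parallel gripper is mounted at the origin on the work surface. World frame = base frame: x ahead of the robot, y to its left, z up, the work surface at z = 0. Lengths are in m, angles in degrees, forces in N, time in s.
With the tool pointing down it reaches from about 0.4 to 0.825 m from the base axis. Payload 7 kg.
Tool frame: the origin (TCP) lies on the centre line of the jaws, within the pads' length; the fingertips stand r.tip_reach ahead of it and the grasp point (between the pads) is the TCP (r.tip_reach is the distance from the TCP to the fingertips, in m); z points along the fingers, y is the line along which they close (so a half turn about z gives the same grasp; the last joint's range is limited). The gripper opens to 88 mm and grips with 3 to 60 N. Pads are 19 mm wide; open, the fingers measure 130 mm over their backs; the gripper's body (78 mm by 193 mm) begins 47 mm behind the grasp point.
Start: joints at [85.606, 20.546, 0.682, 0, -70.136, -16.507], TCP at [0.241, 0.631, 0.246] pointing down, gripper open.
Joint ranges: [-176.03, 176.03], [-82.01, 121.73], [-58.28, 71.71], [-173.87, 95.51], [-174.79, -0.11], [-173.66, 173.66]. Speed limits (degrees/s): [136.94, 136.94, 172.46, 180, 180, 180].

INTERFACE

Orientations are given as [roll, pitch, yaw] about the fixed x, y, z axes, in that order (R = Rz(yaw) Ry(pitch) Rx(roll)).
In Python, from plant import sensors, cams, r gives the robot as it stands.
- The arm moves only by the tool drive_tool, never from a script. Its argument "rows" is a list of rows, each an object of numbers: "fingers": the gripper's target within -1 to 1 (fully open at 1, half-way at 0, shut at -1); "x", "y", "z": the shift along the tool's x, y, z in m; "spin": the turn about the tool's z in rad. A call has 1 to 10 rows; each row is the pose to reach, as a shift and turn from the pose commanded when the call began, along the tool's axes at that moment; what a row does not reach only later rows make up. A row lasts 1/8 s, in which the tool goes at most 62.5 mm and 10.7 degrees, less where a joint would pass 70% of its speed; a pose out of reach is approached as far as the arm can. A call with a gripper value outside its range is refused whole. The fingers move at their own pace and stop on an object; "newtons" is the grip in N (left out, the last holds). Time passes only in rows, so rows that repeat a pose let the fingers close. It gives the time, the measured TCP pose, the force, the opening and the grip force at its end, in the units of the state.
- sensors.get_state(): the state, without advancing time (a new reading comes with each control period).
- cams.capture(name): name is "scene" or "top" or "wrist"; returns a dict with "pixels" (400x640x3 uint8, red, green, blue), "intrinsics" (3x3 intrinsics, pixels), "k1" (the pictures are not rectified: a ray, as slopes to the right and down, at radius r is drawn at 1 + k1 r^2 times it, then the intrinsics apply), "eye" and "orientation" of the camera in the world; the wrist camera has in their place "T_tool_cam" (4x4, takes a point from camera to tool coordinates, whose origin is the TCP and whose axes are the flange's). Camera axes: x right, y up, looking along -z (the intrinsics and any distortion apply to the point x, -y, -z); pixel columns grow to the right and rows downward; lengths in m; the calibration is good to about 2 mm. A picture is of the moment at which its call begins: read the wrist's pose just before it. There is no depth.
- r.close_job(): hands the job in; it is judged then, once.
The state is a dict: "time_s": time; "joints": joint angles; "qd": joint speeds; "joint_torque": joint torques, N m; "tcp_pos": TCP position; "eef_rot": TCP orientation; "contact_force": force on the tool from outside, world axes, zero at the start; "moment": the same for the moment, N m; "gripper_width": finger opening in m; "gripper_force": force on a finger pad.
Only numpy, scipy, OpenCV 4.12 (cv2) and the standard library are available. Lean on these libraries where they do the work, as an engineer would, in place of code of your own. Each camera call takes 0.05 s, during which the arm holds its last target. There are 200 camera calls.

TASK

Pull the wire-spool drawer of the grey bench cabinet right out to its stop, then screw the knurled hub cap standing on the spool inside it down (clockwise) until it bottoms out, and back it off a quarter turn so that the spool can run free. Finish with the gripper still holding the cap there, so that I can do up its lock screw; leave the other things on the bench and on the cabinet alone.

Things in the scene. Friction and masses are not known exactly. Their poses are not given: they have to be found in the camera images.
- cabinet_front (a point): middle of the front's lower edge, on the bench, of the low grey sheet-steel cabinet bolted there, 230 deep (x) by 212 wide (y; 254 over its 3-thick foot flanges) by 138 high. Its x axis points from the front (the drawer side) to the back, y to the left seen from the front, z up. The one drawer slides out along -x
- wire_drawer (a joint): how far the drawer is pulled out, m: 0 closed, 0.17 at its stop. It starts closed or up to 25 mm ajar. It runs on slides with about 3 N of friction and stays where it is left. Its front panel (212 wide, 12 thick, top edge 134 above the bench) lies 12 before the cabinet's front at 0; its side walls reach 50 above the bench
- drawer_handle (a point): middle of the drawer's bar handle, which moves with the drawer: round steel bar of diameter 11, 120 long along the cabinet's y, 35 before the front panel (so 29 of free gap behind the bar), 104 above the bench; two 8-thick stand-offs 51 to either side of the middle. Axes as the cabinet's
- hub_cap: closed round knurled aluminium cap, diameter 42, height 36, a dark straight slot across its top; upright on the threaded spindle in the drawer, hidden until that is pulled out; origin at its centre, x axis along the slot. It moves with the drawer: 127 behind the handle's middle (cabinet +x). Its centre is 92 above the bench when bottomed
- spool: black spool of copper-coloured wire under the cap, diameter 100, 45 high, turning freely about the same upright axis; origin under its centre. Its top flange is 69 above the bench; a 5-thick washer (diameter 37) lies between it and the cap. With the drawer at its stop this axis is 90 before the cabinet's front and 80 behind the front panel
- cap_turn (a joint): how far the cap is unscrewed, rad: 0 bottomed out on the washer (a hard stop), growing as it turns counterclockwise seen from above (right-hand thread, rising 3 mm a turn, about 0.06 N m of friction; it stays where it is left). It starts already on the thread, 2.5 to 4.7 unscrewed; pi/2 is a quarter turn off the stop
- spray_can_center (a point): bystander: white spray can, diameter 58, 170 high, on the bench to the right of the cabinet's front; point at its middle height
- sander: bystander: angle sander resting on its disc, about 300 long and 90 high, on the bench to the left of the cabinet; origin on the bench under the tail end of its handle, x axis along it towards the disc
- tip_jar: bystander: small clear jar with black lid, diameter 52, 65 high, on the cabinet's top near its middle; origin under its centre

How it is judged:
By the outcome, as a careful person would: the job done as asked, in the order asked, and still so for the second after the job is handed in, while the arm keeps its last pose, push and grip.
It also fails if it takes over 61 s, if anything falls off the work surface, if the arm or the gripper's body presses on something with over 40 N, if the wrist force passes 120 N, or if a joint passes its speed limit or range.

## Working session

There is one attempt and no reset: what is moved stays moved. The work goes in short steps, Python scripts to look and compute and a tool call to move; the robot and the scene stay as the last step left them, time stands still between calls to the robot, and variables do not carry over. Pictures are saved under pics/ and viewed, at most 13 in all, crops included, and the job is handed in when it is done.

Besides the shell and the picture viewer there is one more tool, called after "Call:" as name([rows], argument=value, ...), one row to a line, values as JSON. drive_tool: Moves the arm, as the interface text tells. Its arguments: {"type":"object","properties":{"rows":{"type":"array"},"newtons":{"type":"number"}},"required":["rows"]}

```bash
ls; mkdir -p pics; python3 - <<'E'
from plant import sensors, cams, r
import cv2
s=sensors.get_state(); print({k:s[k] for k in('time_s','tcp_pos','eef_rot','gripper_width','contact_force')}, r.tip_reach)
for n in('scene','top'):
    c=cams.capture(n); cv2.imwrite(f'pics/{n}0.png',c['pixels'][:,:,::-1]); print(n,c['intrinsics'],c['k1'],c['eye'],c['orientation'])
c=cams.capture('wrist');print(c['T_tool_cam'],c['intrinsics'],c['k1'])
E
```

```text
pics
{'time_s': 0.0, 'tcp_pos': array([0.24068105, 0.63014092, 0.24460745]), 'eef_rot': array([ 1.79903785e+02, -1.01887464e-02, -2.09076753e+01]), 'gripper_width': 0.08754623838443128, 'contact_force': array([-0.39093933,  0.33356734, -0.84583948])} 0.019
scene [[361.29761862   0.         315.11337742]
 [  0.         361.29761862 201.30341279]
 [  0.           0.           1.        ]] -0.03957085277751513 [ 0.71996394 -0.24171717  0.92054153] [18.34964349  0.41611922 19.23550968]
top [[364.12250874   0.         316.72335651]
 [  0.         364.12250874 200.73980386]
 [  0.           0.           1.        ]] -0.05491963084772275 [0.53022674 0.00758023 0.94522105] [  5.31083018  -1.54265072 -89.33083859]
[[ 5.91322554e-04  9.57456581e-01  2.88576760e-01  7.87263913e-02]
 [ 9.99999800e-01 -6.30779931e-04  4.37386540e-05  3.35702842e-04]
 [ 2.23906291e-04  2.88576677e-01 -9.57456762e-01 -1.39796743e-01]
 [ 0.00000000e+00  0.00000000e+00  0.00000000e+00  1.00000000e+00]] [[322.31397659   0.         315.89416873]
 [  0.         322.31397659 198.7323572 ]
 [  0.           0.           1.        ]] -0.018148170654985737
```

View pics/scene0.png

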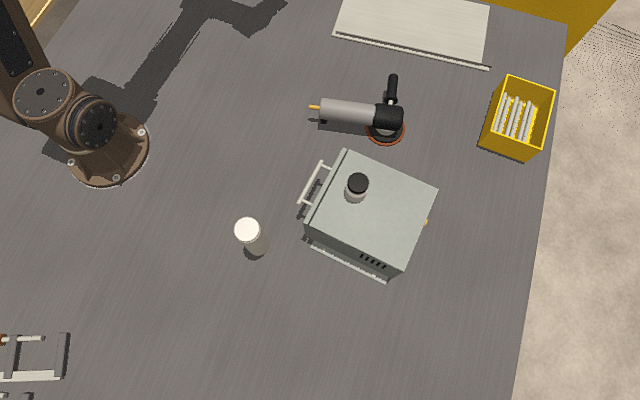

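View pics/top0.png

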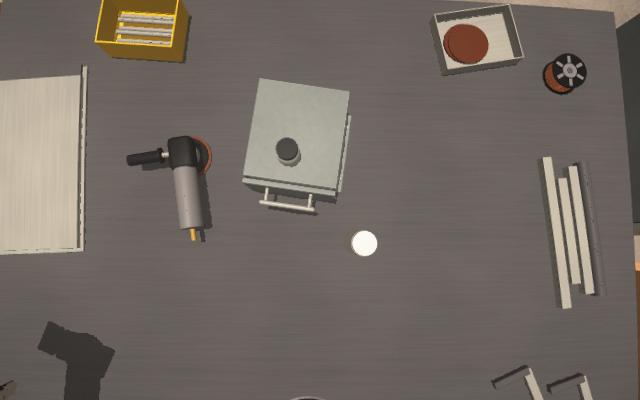

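The scene view shows the cabinet (front facing the robot), the jar on top, the can at (247,230) and the sander at (350,113). In the top view the handle bar runs (261,203)–(314,211), the can top is at (364,243) and the cabinet-top corners are near (258,80), (350,92) and (244,180).

```bash
cat > h.py <<'E'
import numpy as np, cv2
from scipy.spatial.transform import Rotation as R
def rays(c,px,T=None):
    K=c['intrinsics'];k=c['k1']
    d=(np.atleast_2d(px)-K[:2,2])/K[0,0]; u=d.copy()
    for _ in range(20): u=d/(1+k*(u**2).sum(1,keepdims=True))
    v=np.c_[u[:,0],-u[:,1],-np.ones(len(u))]
    if T is None: return np.array(c['eye']),v@R.from_euler('xyz',c['orientation'],degrees=True).as_matrix().T
    return T[:3,3],v@T[:3,:3].T
def onz(c,px,z,T=None):
    e,v=rays(c,px,T); return e+v*((z-e[2])/v[:,2])[:,None]
def wristT(s,c):
    T=np.eye(4);T[:3,:3]=R.from_euler('xyz',s['eef_rot'],degrees=True).as_matrix();T[:3,3]=s['tcp_pos'];return T@c['T_tool_cam']
E
python3 - <<'E'
from h import *
from plant import cams
t=cams.capture('top')
print('handle',onz(t,[[261.5,203.5],[314.5,211]],.104))
print('cabtop',onz(t,[[258,80],[350,92],[338,192],[244,180]],.138))
print('can',onz(t,[[364.5,243.5]],.17)); print('jar',onz(t,[[287,149]],.203))
im=t['pixels'][60:260,180:400]; cv2.imwrite('pics/t1.png',cv2.resize(im[:,:,::-1],None,fx=3,fy=3,interpolation=cv2.INTER_CUBIC)[:600])
E
```

```text
handle [[ 0.60048937  0.1135251   0.104     ]
 [ 0.58478907 -0.00929015  0.104     ]]
cabtop [[ 0.88319699  0.12542217  0.138     ]
 [ 0.85884043 -0.08721082  0.138     ]
 [ 0.62584275 -0.06064452  0.138     ]
 [ 0.64973179  0.14964807  0.138     ]]
can [[ 0.51266243 -0.11516503  0.17      ]]
jar [[0.70635427 0.05131401 0.203     ]]
```

View pics/t1.png

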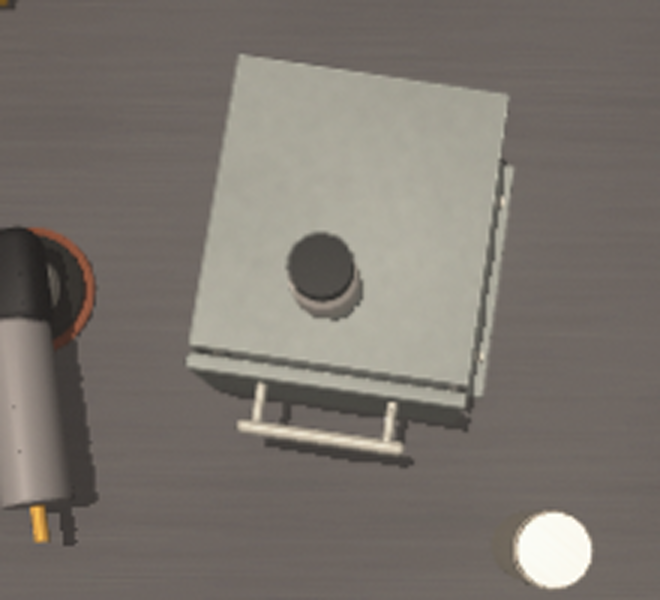

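The crop confirms the drawer is nearly closed, with the bar running (240,427)–(402,449). The jar stands only about 68 mm behind the front. The 193 mm body would hit it if I gripped the bar along x, so I'll hook both closed fingers behind the bar with the jaws along cabinet y.

Call:
drive_tool([
  {"x": 0.5545, "y": 0.409, "z": -0.01, "spin": -0.253, "fingers": -1},
  {"x": 0.5545, "y": 0.409, "z": -0.01, "spin": -0.253, "fingers": -1},
  {"x": 0.5545, "y": 0.409, "z": -0.01, "spin": -0.253, "fingers": -1},
  {"x": 0.5545, "y": 0.409, "z": -0.01, "spin": -0.253, "fingers": -1},
  {"x": 0.5545, "y": 0.409, "z": -0.01, "spin": -0.253, "fingers": -1},
  {"x": 0.5545, "y": 0.409, "z": -0.01, "spin": -0.253, "fingers": -1},
  {"x": 0.5545, "y": 0.409, "z": -0.01, "spin": -0.253, "fingers": -1},
  {"x": 0.5545, "y": 0.409, "z": -0.01, "spin": -0.253, "fingers": -1},
  {"x": 0.5545, "y": 0.409, "z": -0.01, "spin": -0.253, "fingers": -1},
  {"x": 0.5545, "y": 0.409, "z": -0.01, "spin": -0.253, "fingers": -1},
])

```text
time_s: 1.45
tcp_pos: [0.5791, 0.1028, 0.2548]
eef_rot: [-180.0, -0.0, -6.4]
contact_force: [0.9, 0.7, -0.8]
gripper_width: 0.0004
gripper_force: 0.0
```

Call:
drive_tool([
  {"x": 0.039, "y": 0.049, "z": 0, "fingers": -1},
  {"x": 0.039, "y": 0.049, "z": 0, "fingers": -1},
  {"x": 0.039, "y": 0.049, "z": 0, "fingers": -1},
])

```text
invalid input
```

```bash
python3 - <<'E'
from h import *
from plant import sensors, cams
s=sensors.get_state();print(s['tcp_pos'],s['eef_rot'],s['joints'])
c=cams.capture('wrist');cv2.imwrite('pics/w1.png',c['pixels'][:,:,::-1])
E
```

```text
[0.57913525 0.10275394 0.25478887] [-1.79987822e+02 -1.61198588e-02 -6.39247495e+00] [ 2.90923823e+01  1.20792301e+01 -9.86489491e+00 -6.02326727e-04
 -6.80356800e+01  5.45153697e+01]
```

View pics/w1.png

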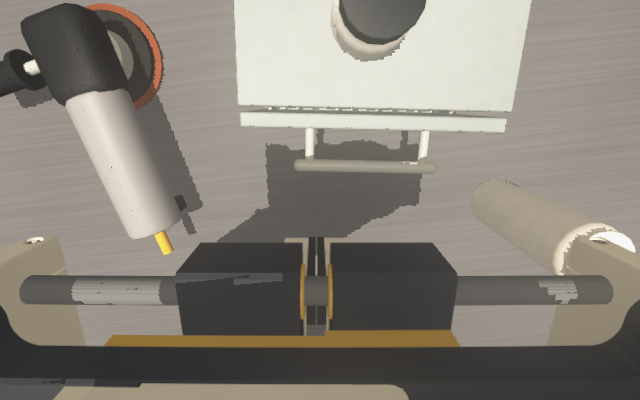

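The wrist view shows the bar at (297,165)–(436,168), the panel's top strip at rows 113–131, and the closed fingers at (316,240).

```bash
python3 - <<'E'
from h import *
from plant import sensors, cams
s=sensors.get_state();c=cams.capture('wrist');T=wristT(s,c)
g=cv2.cvtColor(c['pixels'],cv2.COLOR_RGB2GRAY)
print(g[100:180,370])
h=onz(c,[[294.5,165],[437,168]],.104,T);print(h,h.mean(0))
p=onz(c,[[241,113],[505,120],[241,125.5],[505,131.5]],.134,T);print(p,'ends')
f=onz(c,[[238,104],[513,110.5]],.138,T);print(f)
a=R.from_euler('z',-6.4,degrees=True).as_matrix()
for n,q in(('h',h),('p',p),('f',f)): print(n,((q-h.mean(0))@a)[:,:2])
E
```

```text
[230 230 230 230 230 230 230 229 229 228 228 217 187 176 150 126 127 127
 130 192 220 229 230 230 230 229 230 229 229 227 226 225 212 168 154 157
 155 156 157 156 156 125 107 107 106 103 104 102 103 102 102 102 102 100
 101 102 103 101 102  99  99 100  98 100 133 145 149 155 160 166 164 156
 152 148 139 127 103  97  95  95]
[[ 0.60707215  0.11338605  0.104     ]
 [ 0.58946848 -0.01606845  0.104     ]] [0.59827031 0.0486588  0.104     ]
[[ 0.65817088  0.14691514  0.134     ]
 [ 0.62946527 -0.05949889  0.134     ]
 [ 0.64872952  0.14862213  0.134     ]
 [ 0.62039308 -0.05995213  0.134     ]] ends
[[ 0.66503872  0.14710822  0.138     ]
 [ 0.63650394 -0.06310909  0.138     ]]
h [[ 0.0015319  0.065305 ]
 [-0.0015319 -0.065305 ]]
p [[ 0.04857473  0.10432105]
 [ 0.04305676 -0.10400638]
 [ 0.03900193  0.10496498]
 [ 0.03409164 -0.10546805]]
f [[ 0.05537824  0.10527848]
 [ 0.05045399 -0.10680949]]
```

Call:
drive_tool([
  {"x": 0.044, "y": 0.0515, "z": 0.06, "spin": 0.02, "fingers": -1},
  {"x": 0.044, "y": 0.0515, "z": 0.06, "spin": 0.02, "fingers": -1},
  {"x": 0.044, "y": 0.0515, "z": 0.06, "spin": 0.02, "fingers": -1},
  {"x": 0.044, "y": 0.0515, "z": 0.06, "spin": 0.02, "fingers": -1},
])

```text
time_s: 2.05
tcp_pos: [0.6165, 0.0492, 0.1954]
eef_rot: [-180.0, -0.0, -7.5]
contact_force: [0.6, 0.4, 0.4]
gripper_width: 0.0007
gripper_force: 0.0
```

```bash
python3 - <<'E'
from h import *
from plant import sensors, cams
s=sensors.get_state();print(s['tcp_pos'],s['eef_rot'],s['joints'])
c=cams.capture('wrist');cv2.imwrite('pics/w2.png',c['pixels'][:,:,::-1])
E
```

```text
[0.61649382 0.04921064 0.19540439] [-1.79986794e+02 -4.84284666e-02 -7.51852423e+00] [ 2.26386819e+01  1.72981710e+01 -1.08616254e+01  1.46506864e-02
 -6.17916963e+01  5.98358798e+01]
```

View pics/w2.png

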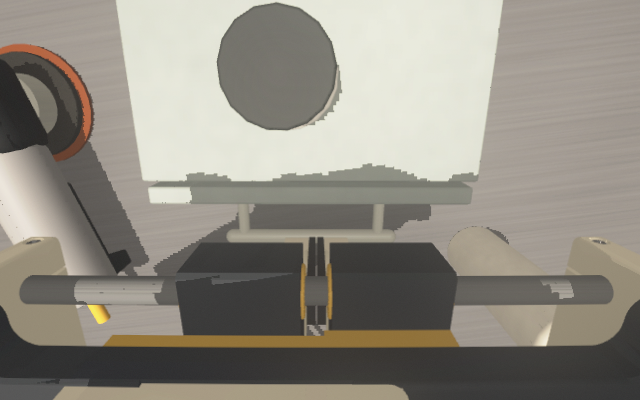

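The bar is level in this view at row 236, columns 227–395. The panel top's front edge is at row 203, the cabinet top's front edge at row 181, and the fingers are at column 316.

```bash
python3 - <<'E'
from h import *
from plant import sensors, cams
s=sensors.get_state();c=cams.capture('wrist');T=wristT(s,c)
a=R.from_euler('z',-7.5,degrees=True).as_matrix()
for n,px,z in(('bar',[[227,236],[395,236]],.104),('standoff',[[239,210],[249,210],[373,210],[384,210]],.104),('panelfront',[[150,203],[471,203]],.134),('cabfront',[[142,181.5],[478,181.5]],.138)):
    q=onz(c,px,z,T);print(n,q.mean(0),((q-s['tcp_pos'])@a)[:,:2])
E
```

```text
bar [0.59585783 0.05566191 0.104     ] [[-0.0213942   0.06884662]
 [-0.02124834 -0.06197593]]
standoff [0.6170047  0.05259672 0.104     ] [[-1.11804168e-05  5.80135583e-02]
 [-1.43602385e-06  5.04051147e-02]
 [ 9.28487618e-05 -4.37168458e-02]
 [ 9.88728669e-05 -5.20754503e-02]]
panelfront [0.63187114 0.05071767 0.134     ] [[ 0.01492636  0.10900538]
 [ 0.01513225 -0.10253722]]
cabfront [0.647294  0.0488823 0.138    ] [[ 0.03046644  0.10985309]
 [ 0.03065311 -0.1029981 ]]
```

Call:
drive_tool([
  {"x": 0.0, "y": -0.003, "z": 0.03, "spin": 0.0, "fingers": -1},
  {"x": 0.0, "y": -0.003, "z": 0.05, "spin": 0.0, "fingers": -1},
  {"x": 0.0, "y": -0.003, "z": 0.065, "spin": 0.0, "fingers": -1},
  {"x": 0.0, "y": -0.003, "z": 0.083, "spin": 0.0, "fingers": -1},
  {"x": 0.0, "y": -0.003, "z": 0.083, "spin": 0.0, "fingers": -1},
])

```text
time_s: 2.78
tcp_pos: [0.6161, 0.0517, 0.111]
eef_rot: [180.0, 0.1, -7.5]
contact_force: [-0.1, 0.2, -0.1]
gripper_width: 0.0005
gripper_force: 0.0
```

Call:
drive_tool([
  {"x": -0.004, "y": 0.0, "z": 0.0, "spin": 0.0, "fingers": -1},
  {"x": -0.012, "y": 0.0, "z": 0.0, "spin": 0.0, "fingers": -1},
  {"x": -0.028, "y": 0.0, "z": 0.0, "spin": 0.0, "fingers": -1},
  {"x": -0.048, "y": 0.0, "z": 0.0, "spin": 0.0, "fingers": -1},
  {"x": -0.068, "y": 0.0, "z": 0.0, "spin": 0.0, "fingers": -1},
  {"x": -0.088, "y": 0.0, "z": 0.0, "spin": 0.0, "fingers": -1},
  {"x": -0.108, "y": 0.0, "z": 0.0, "spin": 0.0, "fingers": -1},
  {"x": -0.126, "y": 0.0, "z": 0.0, "spin": 0.0, "fingers": -1},
  {"x": -0.14, "y": 0.0, "z": 0.0, "spin": 0.0, "fingers": -1},
  {"x": -0.15, "y": 0.0, "z": 0.0, "spin": 0.0, "fingers": -1},
])

```text
time_s: 4.03
tcp_pos: [0.4678, 0.0716, 0.1123]
eef_rot: [-180.0, -0.1, -7.5]
contact_force: [4.3, 0.6, 2.8]
gripper_width: 0.0003
gripper_force: 2.0
```

Pulling with about 4 N of force (slide friction). Now slowly on to the stop.

Call:
drive_tool([
  {"x": -0.005, "y": 0.0, "z": 0.0, "spin": 0.0, "fingers": -1},
  {"x": -0.01, "y": 0.0, "z": 0.0, "spin": 0.0, "fingers": -1},
  {"x": -0.013, "y": 0.0, "z": 0.0, "spin": 0.0, "fingers": -1},
  {"x": -0.015, "y": 0.0, "z": 0.0, "spin": 0.0, "fingers": -1},
  {"x": -0.017, "y": 0.0, "z": 0.0, "spin": 0.0, "fingers": -1},
  {"x": -0.017, "y": 0.0, "z": 0.0, "spin": 0.0, "fingers": -1},
])

```text
time_s: 4.78
tcp_pos: [0.4507, 0.0733, 0.1114]
eef_rot: [180.0, 0.0, -7.6]
contact_force: [1.3, -0.6, 1.3]
gripper_width: 0.0004
gripper_force: 0.9
```

Call:
drive_tool([
  {"x": -0.002, "y": 0.0, "z": 0.0, "spin": 0.0, "fingers": -1},
  {"x": -0.004, "y": 0.0, "z": 0.0, "spin": 0.0, "fingers": -1},
  {"x": -0.004, "y": 0.0, "z": 0.0, "spin": 0.0, "fingers": -1},
])

```text
time_s: 5.15
tcp_pos: [0.448, 0.0738, 0.1116]
eef_rot: [180.0, -0.1, -7.5]
contact_force: [9.6, -4.1, -5.2]
gripper_width: 0.0002
gripper_force: 5.1
```

Call:
drive_tool([
  {"x": -0.001, "y": 0.0, "z": 0.0, "spin": 0.0, "fingers": -1},
  {"x": -0.0025, "y": 0.0, "z": 0.0, "spin": 0.0, "fingers": -1},
  {"x": -0.0025, "y": 0.0, "z": 0.0, "spin": 0.0, "fingers": -1},
])

```text
time_s: 5.52
tcp_pos: [0.4478, 0.0741, 0.1118]
eef_rot: [-180.0, -0.3, -7.5]
contact_force: [23.3, -12.0, -16.3]
gripper_width: 0.0003
gripper_force: 12.0
```

At the stop: 23 N of force with no further travel. Now unhook, rise and go above the cap.

Call:
drive_tool([
  {"x": 0.009, "y": 0.0, "z": 0.0, "spin": 0.0, "fingers": -1},
  {"x": 0.009, "y": 0.0, "z": 0.0, "spin": 0.0, "fingers": -1},
  {"x": 0.009, "y": 0.0, "z": -0.03, "spin": 0.0, "fingers": -1},
  {"x": 0.009, "y": 0.0, "z": -0.08, "spin": 0.0, "fingers": -1},
  {"x": 0.04, "y": 0.0, "z": -0.1, "spin": 0.0, "fingers": 0.5},
  {"x": 0.09, "y": 0.0, "z": -0.1, "spin": 0.0, "fingers": 0.5},
  {"x": 0.108, "y": 0.0, "z": -0.1, "spin": 0.0, "fingers": 0.5},
  {"x": 0.108, "y": 0.0, "z": -0.1, "spin": 0.0, "fingers": 0.5},
])

```text
time_s: 6.52
tcp_pos: [0.5514, 0.0598, 0.2104]
eef_rot: [179.9, 0.1, -7.6]
contact_force: [-0.7, -0.0, -0.1]
gripper_width: 0.0349
gripper_force: 0.0
```

```bash
python3 - <<'E'
from h import *
from plant import sensors, cams
s=sensors.get_state();print(s['tcp_pos'],s['eef_rot'],s['joints'],s['contact_force'],s['moment'])
c=cams.capture('wrist');cv2.imwrite('pics/w3.png',c['pixels'][:,:,::-1])
E
```

```text
[0.55137048 0.05983875 0.21036539] [ 1.79940906e+02  1.48855467e-01 -7.62156915e+00] [ 2.64026954e+01  1.08726241e+01 -1.74686047e+01 -3.89301799e-02
 -6.18152138e+01  5.59942464e+01] [-0.74634043 -0.03137717 -0.07237406] [-0.03930709  0.10669083  0.00821555]
```

View pics/w3.png

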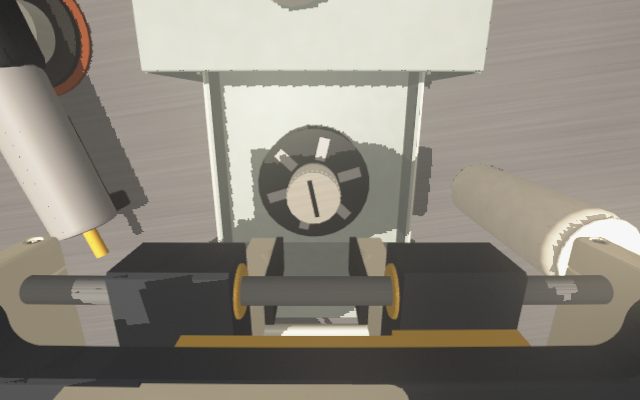

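The drawer is open. The cap shows at about (314,198), with its dark slot running (310,181)–(316,216).

```bash
cat >> h.py <<'E'
def slot(c,T,z,ctr,rad):
    g=cv2.cvtColor(c['pixels'],cv2.COLOR_RGB2GRAY);m=np.zeros_like(g);cv2.circle(m,tuple(int(v) for v in ctr),rad,255,-1)
    b=((g<70)&(m>0)).astype(np.uint8);n,l,st,ce=cv2.connectedComponentsWithStats(b)
    i=1+np.argmax(st[1:,4]);y,x=np.nonzero(l==i);p=onz(c,np.c_[x,y].astype(float),z,T)[:,:2]
    w,v=np.linalg.eigh(np.cov((p-p.mean(0)).T));d=v[:,1]
    return ce[i],st[i],p.mean(0),np.degrees(np.arctan2(d[1],d[0]))%180
E
python3 - <<'E'
from h import *
from plant import sensors, cams
s=sensors.get_state();c=cams.capture('wrist');T=wristT(s,c)
print(slot(c,T,.1117,(313,198),22))
print(onz(c,[[314,198]],.1117,T),onz(c,[[288,195],[341,195]],.1117,T))
E
```

```text
(array([315.40540541, 208.48648649]), array([313, 202,   6,  14,  37], dtype=int32), array([0.54913667, 0.05991338]), np.float64(5.272431475330421))
[[0.55776647 0.05986052 0.1117    ]] [[0.56280548 0.07940087 0.1117    ]
 [0.55741253 0.03890957 0.1117    ]]
```

Call:
drive_tool([
  {"x": 0.0065, "y": -0.001, "z": 0.0, "spin": -0.18, "fingers": 0.5},
  {"x": 0.0065, "y": -0.001, "z": 0.0, "spin": -0.36, "fingers": 0.5},
  {"x": 0.0065, "y": -0.001, "z": 0.0, "spin": -0.54, "fingers": 0.5},
  {"x": 0.0065, "y": -0.001, "z": 0.0, "spin": -0.72, "fingers": 0.5},
  {"x": 0.0065, "y": -0.001, "z": 0.0, "spin": -0.9, "fingers": 0.5},
  {"x": 0.0065, "y": -0.001, "z": 0.0, "spin": -1.08, "fingers": 0.5},
  {"x": 0.0065, "y": -0.001, "z": 0.0, "spin": -1.26, "fingers": 0.5},
  {"x": 0.0065, "y": -0.001, "z": 0.0, "spin": -1.44, "fingers": 0.5},
  {"x": 0.0065, "y": -0.001, "z": 0.0, "spin": -1.53, "fingers": 0.5},
  {"x": 0.0065, "y": -0.001, "z": 0.0, "spin": -1.53, "fingers": 0.5},
])

```text
time_s: 7.88
tcp_pos: [0.5572, 0.0604, 0.2119]
eef_rot: [-180.0, -0.0, 80.1]
contact_force: [0.1, -0.3, -0.9]
gripper_width: 0.0656
gripper_force: 0.0
```

Call:
drive_tool([
  {"x": 0.0, "y": 0.001, "z": 0.04, "spin": 0.0, "fingers": 0.5},
  {"x": 0.0, "y": 0.001, "z": 0.07, "spin": 0.0, "fingers": 0.5},
  {"x": 0.0, "y": 0.001, "z": 0.095, "spin": 0.0, "fingers": 0.5},
  {"x": 0.0, "y": 0.001, "z": 0.111, "spin": 0.0, "fingers": 0.5},
  {"x": 0.0, "y": 0.001, "z": 0.111, "spin": 0.0, "fingers": 0.5},
])

```text
time_s: 8.5
tcp_pos: [0.5585, 0.0599, 0.0999]
eef_rot: [-179.9, 0.1, 80.1]
contact_force: [0.6, 0.4, 0.3]
gripper_width: 0.0659
gripper_force: 0.0
```

```bash
python3 - <<'E'
from h import *
from plant import sensors, cams
s=sensors.get_state();print(s['tcp_pos'],s['eef_rot'],s['joints'],s['contact_force'],s['moment'])
c=cams.capture('wrist');cv2.imwrite('pics/w4.png',c['pixels'][:,:,::-1])
E
```

```text
[0.55848689 0.05988637 0.09985555] [-1.79899456e+02  6.70527535e-02  8.00636051e+01] [ 2.60835774e+01  1.79956494e+01 -2.43125411e+01 -6.60468794e-03
 -4.78125625e+01  1.43984409e+02] [0.64614598 0.36655941 0.33258632] [-0.0926335  -0.10793789  0.00475196]
```

View pics/w4.png

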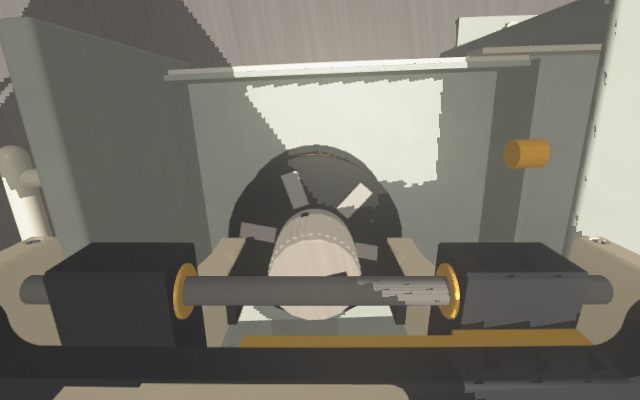

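The cap sits centred between the fingers (column 316). Closing on it.

Call:
drive_tool([
  {"x": 0.0, "y": 0.0, "z": 0.0, "spin": 0.0, "fingers": -1},
  {"x": 0.0, "y": 0.0, "z": 0.0, "spin": 0.0, "fingers": -1},
  {"x": 0.0, "y": 0.0, "z": 0.0, "spin": 0.0, "fingers": -1},
  {"x": 0.0, "y": 0.0, "z": 0.0, "spin": 0.0, "fingers": -1},
], newtons=20)

```text
time_s: 9.05
tcp_pos: [0.5592, 0.0601, 0.101]
eef_rot: [-180.0, -0.0, 80.1]
contact_force: [-2.5, 2.0, 3.7]
gripper_width: 0.0416
gripper_force: 20.0
```

Call:
drive_tool([
  {"x": 0.0, "y": 0.0, "z": 0.0001, "spin": 0.18, "fingers": -1},
  {"x": 0.0, "y": 0.0, "z": 0.0002, "spin": 0.36, "fingers": -1},
  {"x": 0.0, "y": 0.0, "z": 0.0003, "spin": 0.54, "fingers": -1},
  {"x": 0.0, "y": 0.0, "z": 0.0004, "spin": 0.72, "fingers": -1},
  {"x": 0.0, "y": 0.0, "z": 0.0004, "spin": 0.9, "fingers": -1},
  {"x": 0.0, "y": 0.0, "z": 0.0005, "spin": 1.08, "fingers": -1},
  {"x": 0.0, "y": 0.0, "z": 0.0006, "spin": 1.26, "fingers": -1},
  {"x": 0.0, "y": 0.0, "z": 0.0007, "spin": 1.44, "fingers": -1},
  {"x": 0.0, "y": 0.0, "z": 0.0008, "spin": 1.62, "fingers": -1},
  {"x": 0.0, "y": 0.0, "z": 0.0009, "spin": 1.8, "fingers": -1},
])

```text
time_s: 10.3
tcp_pos: [0.5597, 0.0609, 0.1002]
eef_rot: [-179.9, -0.0, -23.3]
contact_force: [-1.6, 5.6, 2.5]
gripper_width: 0.0417
gripper_force: 20.0
```

```bash
cat > st.py <<'E'
from plant import sensors
s=sensors.get_state();print(s['time_s'],s['tcp_pos'].round(4),s['eef_rot'].round(2),s['joints'][5].round(1),s['contact_force'].round(1),s['moment'].round(3),s['gripper_force'],s['joint_torque'].round(2))
E
python3 st.py
```

```text
10.3 [0.5597 0.0609 0.1002] [-1.7991e+02 -4.0000e-02 -2.3340e+01] 40.6 [-1.6  5.6  2.5] [1.813 0.845 0.046] 19.992312490940094 [ -2.98 -46.89  22.01   6.43   0.06   2.3 ]
```

Call:
drive_tool([
  {"x": 0.0, "y": 0.0, "z": 0.0001, "spin": 0.15, "fingers": -1},
  {"x": 0.0, "y": 0.0, "z": 0.0002, "spin": 0.3, "fingers": -1},
  {"x": 0.0, "y": 0.0, "z": 0.0003, "spin": 0.45, "fingers": -1},
  {"x": 0.0, "y": 0.0, "z": 0.0003, "spin": 0.6, "fingers": -1},
  {"x": 0.0, "y": 0.0, "z": 0.0003, "spin": 0.7, "fingers": -1},
])

```text
time_s: 10.92
tcp_pos: [0.5601, 0.0613, 0.0999]
eef_rot: [-179.9, 0.0, -63.3]
contact_force: [-0.3, 6.2, 2.1]
gripper_width: 0.0413
gripper_force: 20.0
```

```bash
python3 st.py
```

```text
10.925 [0.5601 0.0613 0.0999] [-1.7986e+02  4.0000e-02 -6.3330e+01] 0.6 [-0.3  6.2  2.1] [2.135 0.421 0.119] 19.997557997703552 [ -3.45 -47.66  21.53   6.59  -0.52   0.92]
```

Call:
drive_tool([
  {"x": 0.0, "y": 0.0, "z": 0.0001, "spin": 0.12, "fingers": -1},
  {"x": 0.0, "y": 0.0, "z": 0.0001, "spin": 0.24, "fingers": -1},
  {"x": 0.0, "y": 0.0, "z": 0.0002, "spin": 0.36, "fingers": -1},
  {"x": 0.0, "y": 0.0, "z": 0.0002, "spin": 0.48, "fingers": -1},
  {"x": 0.0, "y": 0.0, "z": 0.0002, "spin": 0.48, "fingers": -1},
])

```text
time_s: 11.55
tcp_pos: [0.5604, 0.0614, 0.0997]
eef_rot: [-179.9, 0.1, -90.7]
contact_force: [1.1, 6.4, 0.6]
gripper_width: 0.0412
gripper_force: 20.0
```

```bash
python3 st.py
```

```text
11.55 [0.5604 0.0614 0.0997] [-1.7986e+02  1.1000e-01 -9.0710e+01] -26.8 [1.1 6.4 0.6] [ 2.1   -0.018 -0.018] 20.000755190849304 [ -3.16 -48.02  21.12   6.5   -0.91  -0.72]
```

Call:
drive_tool([
  {"x": 0.0, "y": 0.0, "z": 0.0001, "spin": 0.12, "fingers": -1},
  {"x": 0.0, "y": 0.0, "z": 0.0001, "spin": 0.24, "fingers": -1},
  {"x": 0.0, "y": 0.0, "z": 0.0002, "spin": 0.36, "fingers": -1},
  {"x": 0.0, "y": 0.0, "z": 0.0002, "spin": 0.48, "fingers": -1},
])

```text
time_s: 12.05
tcp_pos: [0.5603, 0.0606, 0.0995]
eef_rot: [-179.9, 0.1, -118.3]
contact_force: [1.0, 0.4, 1.1]
gripper_width: 0.0419
gripper_force: 20.0
```

```bash
python3 st.py; python3 - <<'E'
from plant import cams
import cv2
c=cams.capture('wrist');cv2.imwrite('pics/w5.png',cv2.resize(c['pixels'][130:340,180:450,::-1],None,fx=2.5,fy=2.5))
E
```

```text
12.05 [0.5603 0.0606 0.0995] [-1.7991e+02  7.0000e-02 -1.1827e+02] -54.4 [1.  0.4 1.1] [ 0.314 -0.419  0.572] 19.995716214179993 [ -0.22 -47.82  22.39   4.57  -0.14   0.91]
```

View pics/w5.png

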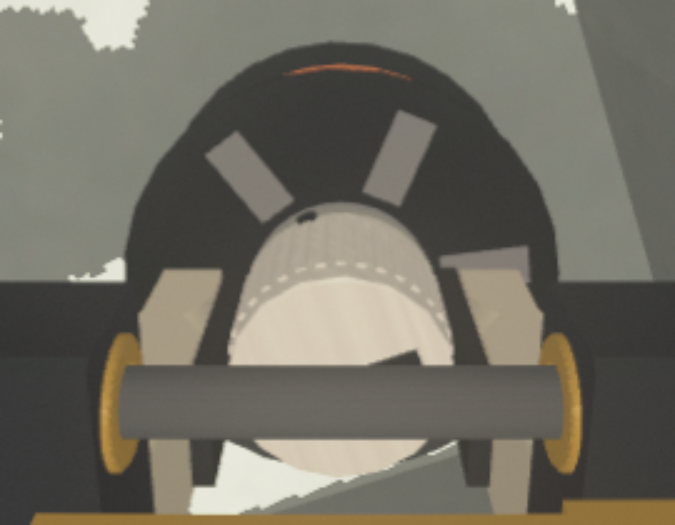

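The lock-screw hole is still at about (302,217), against (305,214) when I gripped, so the cap turned with the gripper. The moment has now jumped to 0.57 N m, which looks like the stop. A small further turn should confirm it.

Call:
drive_tool([
  {"x": 0.0, "y": 0.0, "z": 0.0, "spin": 0.05, "fingers": -1},
  {"x": 0.0, "y": 0.0, "z": 0.0, "spin": 0.1, "fingers": -1},
  {"x": 0.0, "y": 0.0, "z": 0.0, "spin": 0.1, "fingers": -1},
])

```text
time_s: 12.48
tcp_pos: [0.56, 0.0602, 0.0995]
eef_rot: [-179.9, 0.1, -123.7]
contact_force: [1.3, 0.7, 2.2]
gripper_width: 0.0416
gripper_force: 20.0
```

```bash
cat >> h.py <<'E'
def hole(c):
    g=cv2.cvtColor(c['pixels'],cv2.COLOR_RGB2GRAY)
    b=(g[:,:]<85).astype(np.uint8); x0,y0=285,209
    w=g[209:230,285:345].astype(float); i=np.unravel_index(np.argmin(cv2.GaussianBlur(w,(3,3),0)[4:]),(17,60))
    sl=g[262:276,300:360]; y,x=np.nonzero(sl<75)
    return (i[1]+285,i[0]+213),(x.mean()+300,y.mean()+262,len(x),x.max()+300) if len(x) else None
E
python3 st.py; python3 -c "
from h import *
from plant import cams
c=cams.capture('wrist');print(hole(c));cv2.imwrite('pics/w6.png',cv2.resize(c['pixels'][130:340,180:450,::-1],None,fx=2.5,fy=2.5))
a=cv2.imread('pics/w4.png');d={'pixels':a[:,:,::-1].copy()};print(hole(d))"
```

```text
12.475 [0.56   0.0602 0.0995] [-1.7993e+02  5.0000e-02 -1.2370e+02] -59.8 [1.3 0.7 2.2] [ 0.159 -0.501  0.514] 20.00059336423874 [ -0.59 -47.13  21.4    4.56  -0.46  -0.95]
((np.int64(344), np.int64(215)), (np.float64(339.78688524590166), np.float64(273.1475409836066), 61, np.int64(346)))
((np.int64(287), np.int64(213)), (np.float64(340.3103448275862), np.float64(274.3448275862069), 29, np.int64(346)))
```

View pics/w6.png

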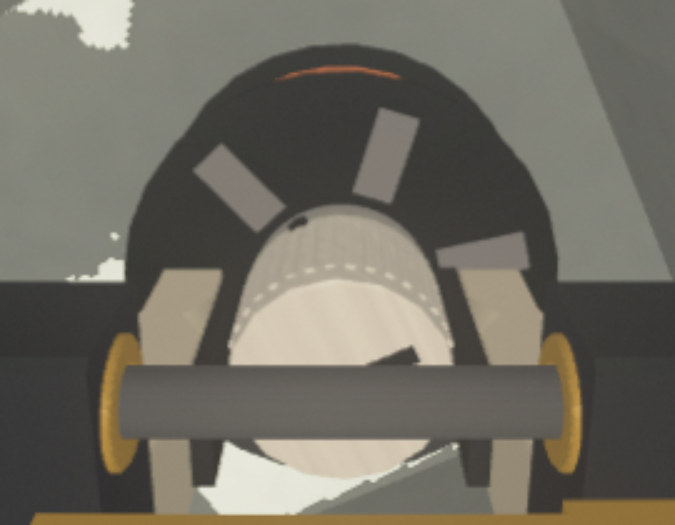

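The hole moved to (298,224) while the gripper turned a further 5.4° at a steady 0.51 N m. The cap stands still and the pads slip, so it is bottomed. Backing off a quarter turn.

Call:
drive_tool([
  {"x": 0.0, "y": 0.0, "z": -0.0001, "spin": -0.16, "fingers": -1},
  {"x": 0.0, "y": 0.0, "z": -0.0002, "spin": -0.32, "fingers": -1},
  {"x": 0.0, "y": 0.0, "z": -0.0002, "spin": -0.48, "fingers": -1},
  {"x": 0.0, "y": 0.0, "z": -0.0003, "spin": -0.64, "fingers": -1},
  {"x": 0.0, "y": 0.0, "z": -0.0004, "spin": -0.8, "fingers": -1},
  {"x": 0.0, "y": 0.0, "z": -0.0005, "spin": -0.96, "fingers": -1},
  {"x": 0.0, "y": 0.0, "z": -0.0005, "spin": -1.12, "fingers": -1},
  {"x": 0.0, "y": 0.0, "z": -0.0006, "spin": -1.28, "fingers": -1},
  {"x": 0.0, "y": 0.0, "z": -0.0007, "spin": -1.44, "fingers": -1},
  {"x": 0.0, "y": 0.0, "z": -0.0008, "spin": -1.58, "fingers": -1},
], newtons=30)

```text
time_s: 13.78
tcp_pos: [0.5605, 0.0604, 0.1003]
eef_rot: [-179.9, -0.1, -33.0]
contact_force: [3.2, 1.1, 0.9]
gripper_width: 0.0413
gripper_force: 30.0
```

Call:
drive_tool([
  {"x": 0.0, "y": 0.0, "z": 0.0, "spin": 0.0, "fingers": -1},
  {"x": 0.0, "y": 0.0, "z": 0.0, "spin": 0.0, "fingers": -1},
])

```text
time_s: 14.02
tcp_pos: [0.5601, 0.0604, 0.1003]
eef_rot: [-179.9, -0.1, -33.5]
contact_force: [3.7, 1.9, 1.9]
gripper_width: 0.0417
gripper_force: 30.0
```

```bash
python3 st.py; python3 - <<'E'
from plant import cams
import cv2,numpy as np
c=cams.capture('wrist');t=cams.capture('top')['pixels']
a=cv2.resize(c['pixels'][130:340,180:450,::-1],None,fx=2,fy=2)
b=cv2.resize(t[90:300,150:390,::-1],None,fx=1,fy=1)
o=np.zeros((420,780,3),np.uint8);o[:,:540]=a;o[:210,540:]=b;cv2.imwrite('pics/w7.png',o)
E
```

```text
14.025 [0.5601 0.0604 0.1003] [-1.7991e+02 -6.0000e-02 -3.3470e+01] 30.5 [3.7 1.9 1.9] [ 0.774 -1.165  0.024] 30.000532865524292 [-1.060e+00 -4.684e+01  1.965e+01  4.710e+00 -1.320e+00  1.000e-02]
```

View pics/w7.png

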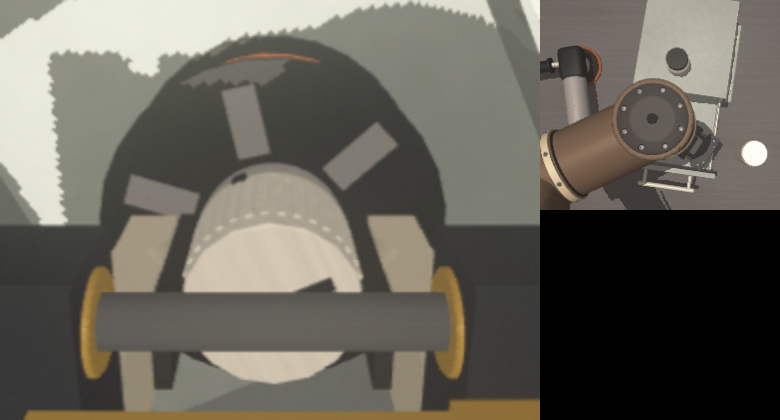

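The hole is at the same spot (299.5,219.5), so nothing slipped: the cap is backed off 90.2°. I'll draw the drawer gently outwards to make sure it is still on its stop.

Call:
drive_tool([
  {"x": -0.001, "y": 0.0005, "z": 0.0, "spin": 0.0, "fingers": -1},
  {"x": -0.002, "y": 0.001, "z": 0.0, "spin": 0.0, "fingers": -1},
  {"x": -0.002, "y": 0.001, "z": 0.0, "spin": 0.0, "fingers": -1},
  {"x": -0.002, "y": 0.001, "z": 0.0, "spin": 0.0, "fingers": -1},
])

```text
time_s: 14.62
tcp_pos: [0.5584, 0.0607, 0.1003]
eef_rot: [-179.9, -0.1, -33.3]
contact_force: [6.4, 1.3, 0.8]
gripper_width: 0.0415
gripper_force: 30.0
```

```bash
python3 st.py
```

```text
14.625 [0.5584 0.0607 0.1003] [-1.7989e+02 -1.0000e-01 -3.3340e+01] 30.4 [6.4 1.3 0.8] [ 0.688 -2.589 -0.006] 30.000182390213013 [-5.600e-01 -4.700e+01  1.781e+01  3.980e+00 -2.540e+00  2.000e-02]
```

Call:
drive_tool([
  {"x": -0.001, "y": 0.0005, "z": 0.0, "spin": 0.0, "fingers": -1},
  {"x": -0.002, "y": 0.001, "z": 0.0, "spin": 0.0, "fingers": -1},
  {"x": -0.002, "y": 0.001, "z": 0.0, "spin": 0.0, "fingers": -1},
  {"x": -0.002, "y": 0.001, "z": 0.0, "spin": 0.0, "fingers": -1},
])

```text
time_s: 15.12
tcp_pos: [0.5581, 0.0608, 0.1004]
eef_rot: [-179.8, -0.3, -33.3]
contact_force: [16.9, -2.9, -6.0]
gripper_width: 0.0414
gripper_force: 30.0
```

```bash
python3 st.py
```

```text
15.125 [0.5581 0.0608 0.1004] [-179.79   -0.26  -33.32] 30.3 [16.9 -2.9 -6. ] [-0.924 -5.86  -0.043] 29.998436272144318 [ 2.480e+00 -5.003e+01  1.611e+01  2.050e+00 -4.730e+00  3.000e-02]
```

At the stop (17 N, no movement). Easing the pull off slightly, then checking that everything holds.

Call:
drive_tool([
  {"x": 0.002, "y": -0.001, "z": 0.0, "spin": 0.0, "fingers": -1},
  {"x": 0.002, "y": -0.001, "z": 0.0, "spin": 0.0, "fingers": -1},
  {"x": 0.002, "y": -0.001, "z": 0.0, "spin": 0.0, "fingers": -1},
])

```text
time_s: 15.5
tcp_pos: [0.5583, 0.0607, 0.1003]
eef_rot: [-179.9, -0.1, -33.3]
contact_force: [7.9, 2.4, 1.7]
gripper_width: 0.0416
gripper_force: 30.0
```

```bash
python3 st.py; python3 - <<'E'
from h import *
from plant import cams
t=cams.capture('top');cv2.imwrite('pics/t2.png',t['pixels'][:,:,::-1])
w=cams.capture('wrist');o=np.zeros((420,780,3),np.uint8);o[:,:540]=cv2.resize(w['pixels'][130:340,180:450,::-1],None,fx=2,fy=2)
o[:210,540:]=t['pixels'][90:300,150:390,::-1];cv2.imwrite('pics/w8.png',o)
E
```

```text
15.5 [0.5583 0.0607 0.1003] [-1.7989e+02 -1.0000e-01 -3.3340e+01] 30.4 [7.9 2.4 1.7] [ 6.940e-01 -2.542e+00 -2.000e-03] 30.00029593706131 [-6.200e-01 -4.690e+01  1.784e+01  3.990e+00 -2.530e+00  2.000e-02]
```

View pics/w8.png

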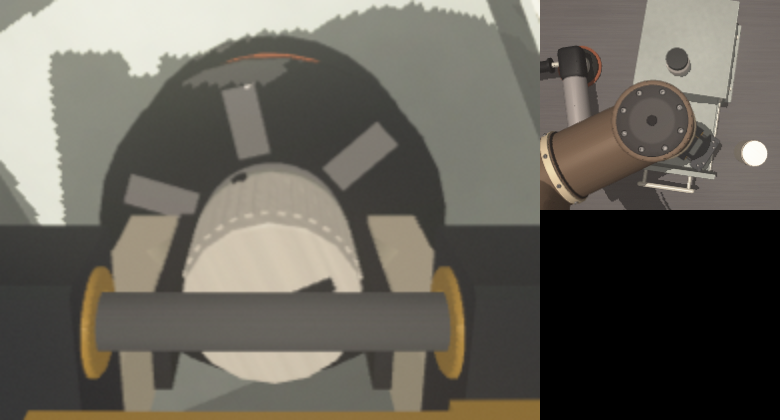

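The hole is unchanged at (239,179) in the crop, and the jar, can and sander stand where they were. The cap is held and the drawer is on its stop, so I'm handing in.

```bash
python3 -c "
from plant import r
print(r.close_job())"
```

```text
the job is handed in; nothing more can be done
None
```

The drawer is out at its stop, and the cap was screwed down until it bottomed, then backed off a quarter turn (about 90° by the gripper's own angle); the gripper still holds it, and the jar, can and sander were left untouched.

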